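# Load the can capacitors into their cups

### The job

Load the three blue round can capacitors into the yellow cups, one at a time, largest first, then the medium one, then the smallest: the largest can into the largest cup, the medium into the medium and the smallest into the smallest. Each must stand upright on the floor of its cup with its terminals up, set down and not dropped. Leave the black can, the blue box-shaped component and the knob where they are.

Things in the scene. Friction and masses are not known exactly. Their poses are not given: they have to be found in the camera images.
- cap_large: the large one of three blue-sleeved round can capacitors, loose and standing upright: an upright cylinder 54 mm across and 68 mm tall, with a thin aluminium band near the top, a light grey disc on its blue top face with two brass terminals 5 mm high on it, and a white stripe down one side; about 200 g. Origin at the centre of its underside, z up along its axis; its yaw does not matter.
- cap_medium: the medium one of three blue-sleeved round can capacitors, loose and standing upright: an upright cylinder 42 mm across and 62 mm tall, with a thin aluminium band near the top, a light grey disc on its blue top face with two brass terminals 5 mm high on it, and a white stripe down one side; about 120 g. Origin at the centre of its underside, z up along its axis; its yaw does not matter.
- cap_small: the small one of three blue-sleeved round can capacitors, loose and standing upright: an upright cylinder 30 mm across and 56 mm tall, with a thin aluminium band near the top, a light grey disc on its blue top face with two brass terminals 5 mm high on it, and a white stripe down one side; about 60 g. Origin at the centre of its underside, z up along its axis; its yaw does not matter.
- cup_large: the large one of three shallow round yellow cups, open at the top and fixed to the bench: inside 72 mm across, outside 80 mm across, wall 4 mm thick, rim 14 mm above the bench, inner floor (dark grey) 4 mm above the bench. Holds the 54 mm can with 9 mm to spare all round. Origin at the centre of its underside on the bench, z up.
- cup_medium: the medium one of three shallow round yellow cups, open at the top and fixed to the bench: inside 60 mm across, outside 68 mm across, wall 4 mm thick, rim 14 mm above the bench, inner floor (dark grey) 4 mm above the bench. Holds the 42 mm can with 9 mm to spare all round. Origin at the centre of its underside on the bench, z up.
- cup_small: the small one of three shallow round yellow cups, open at the top and fixed to the bench: inside 48 mm across, outside 56 mm across, wall 4 mm thick, rim 14 mm above the bench, inner floor (dark grey) 4 mm above the bench. Holds the 30 mm can with 9 mm to spare all round. Origin at the centre of its underside on the bench, z up.
- cap_black: bystander, loose: a can capacitor of the same make with a black sleeve and the same grey disc on top, 42 mm across and 62 mm tall plus 5 mm brass terminals, standing upright. Origin at the centre of its underside, z up.
- film_cap: bystander, loose: a blue box-shaped film capacitor, 56 mm (x) by 36 mm (y) by 44 mm tall, with four small tinned tabs 8 mm high on top. Origin at the centre of its underside, z up.
- knob: bystander, loose: a black instrument knob lying skirt down, skirt 46 mm across and 6 mm high, grip 35 mm across, 28 mm tall in all, with an aluminium disc and white pointer on top. Origin at the centre of its underside, z up.
Mind the look-alikes: they are no part of the job. Leave any red look-alike of the cap_small alone.

How it is judged (in metres and radians):
On the way, in this order (a step that is already met when the one before it is completed fails the run):
1. the large blue can stands in the large cup, let go (horizontal distance between cap_large and cup_large below 0.0115 m and z of cap_large in the frame of cup_large between 0.001 and 0.0065 m and angle between cap_large's own z axis and vertical below 0.1 rad and contact force between the fingers and cap_large below 0.2 N), for 0.2 s.
2. the medium blue can stands in the medium cup, let go (horizontal distance between cap_medium and cup_medium below 0.0115 m and z of cap_medium in the frame of cup_medium between 0.001 and 0.0065 m and angle between cap_medium's own z axis and vertical below 0.1 rad and contact force between the fingers and cap_medium below 0.2 N), for 0.2 s.
3. the small blue can stands in the small cup, let go (horizontal distance between cap_small and cup_small below 0.0115 m and z of cap_small in the frame of cup_small between 0.001 and 0.0065 m and angle between cap_small's own z axis and vertical below 0.1 rad and contact force between the fingers and cap_small below 0.2 N), for 0.2 s.
At the end, for the whole second after the job is handed in: each blue can stands at rest and let go in the cup of its own size: its axis within 11.5 mm of the cup's, its underside on the cup's floor (1 to 6.5 mm above the cup's underside), upright with the terminals up within 0.1 rad (horizontal distance between cap_large and cup_large below 0.0115 m and z of cap_large in the frame of cup_large between 0.001 and 0.0065 m and angle between each of cap_large, cap_medium, cap_small's own z axis and vertical below 0.1 rad and linear speed of each of cap_large, cap_medium, cap_small below 0.02 m/s and horizontal distance between cap_medium and cup_medium below 0.0115 m and z of cap_medium in the frame of cup_medium between 0.001 and 0.0065 m and horizontal distance between cap_small and cup_small below 0.0115 m and z of cap_small in the frame of cup_small between 0.001 and 0.0065 m); the robot touches nothing.
It fails at once if the black can is moved by more than 20 mm or tipped over (distance of cap_black from where it was at the start of the episode above 0.02 m or angle between cap_black's own z axis and vertical above 0.3 rad).
It fails at once if the blue box-shaped component is moved by more than 20 mm or tipped over (distance of film_cap from where it was at the start of the episode above 0.02 m or angle between film_cap's own z axis and vertical above 0.3 rad).
It fails at once if the knob is moved by more than 20 mm or tipped over (distance of knob from where it was at the start of the episode above 0.02 m or angle between knob's own z axis and vertical above 0.3 rad).
It fails at once if a blue can is dropped: it falls free of the fingers faster than 0.6 m/s (a drop of about 2 cm) ((contact force between the fingers and cap_large below 0.05 N and linear speed of cap_large above 0.6 m/s) or (contact force between the fingers and cap_medium below 0.05 N and linear speed of cap_medium above 0.6 m/s) or (contact force between the fingers and cap_small below 0.05 N and linear speed of cap_small above 0.6 m/s)).
It also fails if it takes over 83 s, if anything falls off the work surface, if the arm or the gripper's body presses on something with over 40 N, if the wrist force passes 120 N, or if a joint passes its speed limit or range.

### The arm

A 6-joint arm with a two-finger parallel gripper is mounted at the origin on the work surface. World frame = base frame: x ahead of the robot, y to its left, z up, the work surface at z = 0. Lengths are in mm, angles in rad, forces in N, time in s.
With the tool pointing down it reaches from about 300 to 875 mm from the base axis. Payload 6.4 kg.
Tool frame: the origin (TCP) lies midway between the tips of the shut fingers; the grasp point (between the pads) lies arm.grasp_offset behind it (arm.grasp_offset is the distance from the TCP to the grasp point, in mm); z points along the fingers, y is the direction in which the jaws open and shut (so a half turn about z gives the same grasp; the last joint's range is limited). The gripper opens to 88 mm and grips with 3 to 60 N. Pads are 18 mm wide; open, the fingers measure 123 mm over their backs; the gripper's body (75 mm by 187 mm) begins 45 mm behind the grasp point.
Start: joints at [-0.206, 0.181, 1.607, -0, 1.354, -0.206], TCP at [575.014, 0.015, 238.714] pointing down, gripper open.
Joint ranges: [-2.99, 2.99], [-0.89, 2.07], [0.3, 2.58], [-1.14, 4.28], [0, 2.63], [-3.12, 3.12]. Speed limits (rad/s): [2.57, 2.57, 3.01, 3.14, 3.14, 3.14].

### API

Orientations are given as a unit quaternion [w, x, y, z].
In Python, from station import arm, optics, workorder gives the robot as it stands.
- The arm moves only by the shell command python3 -m pendant 'ROWS' [OPENING] [FORCE]. ROWS is JSON, a list of rows, each a list of 4 numbers: the shift along the tool's x, y, z in mm, then the turn about the tool's z in degrees. A call has 1 to 5 rows; each row shifts and turns the commanded pose from where the row before left it, along the tool's axes as they then stand; what a row does not reach is not made up. A row lasts 1/10 s, in which the tool goes at most 50 mm and 8.59 degrees, less where a joint would pass 70% of its speed; a pose out of reach is approached as far as the arm can. A call is refused whole if a number of a shift passes 50 or a number of a turn 8.59, either way. A call with a gripper value outside its range is refused whole. OPENING is the opening in per cent of the stroke, from 0 (shut) to 100 (fully open), set as the call begins (- or left out, the last holds). The fingers move at their own pace and stop on an object; FORCE is the grip in N (left out, the last holds). Time passes only in rows, so rows that do not move let the fingers close. It gives the time, the measured TCP pose, the force and the opening at its end, in the units of the state.
- arm.get_obs(): the state, without advancing time (a new reading comes with each control period).
- optics.camera(name): name is "scene" or "side" or "wrist"; returns a dict with "frame" (420x560x3 uint8, red, green, blue), "fovy" (degrees; the focal length in pixels is half the picture's height over the tangent of half this angle, whatever the lens; pixels are square), "cx", "cy" (the principal point, pixels), "k1" (the pictures are not rectified: a ray, as slopes to the right and down, at radius r is drawn at 1 + k1 r^2 times it, then the intrinsics apply), "extrinsics" (4x4, takes a point from camera to world coordinates); the wrist camera has in their place "hand_eye" (4x4, takes a point from camera to tool coordinates, whose origin is the TCP and whose axes are the flange's). Camera axes: x right, y down, z forward; pixel columns grow to the right and rows downward; lengths in mm; the calibration is good to about 2 mm. A picture is of the moment at which its call begins: read the wrist's pose just before it. There is no depth.
- workorder.hand_in(): hands the job in, once; it reports no verdict.
The state is a dict: "time": time; "joints": joint angles; "qvel": joint speeds; "joint_torque": joint torques, N m; "tool_pos": TCP position; "tool_rot": TCP orientation; "ft_force": force on the tool from outside, world axes, zero at the start; "wrist_torque": the same for the moment, N m; "grip_width": finger opening in mm.
Only numpy, scipy, OpenCV 4.12 (cv2) and the standard library are available. Lean on these libraries where they do the work, as an engineer would, in place of code of your own. Each camera call takes 0.05 s, during which the arm holds its last target. There are 200 camera calls.

## Working session

There is one attempt and no reset: what is moved stays moved. The work goes in short steps, Python scripts to look and compute and a shell command to move; the robot and the scene stay as the last step left them, time stands still between calls to the robot, and variables do not carry over. Pictures are saved under pics/ and viewed, on a budget of 14 in all, crops included, one or two more only if the job needs it, and the job is handed in when it is done.

```bash
mkdir -p pics; ls
cat > h.py <<'E'
import numpy as np, cv2
from scipy.spatial.transform import Rotation as R
from station import arm, optics, workorder
def look(name, fn=None):
    o=arm.get_obs(); c=optics.camera(name)
    if name=='wrist':
        T=np.eye(4); q=o['tool_rot']; T[:3,:3]=R.from_quat([q[1],q[2],q[3],q[0]]).as_matrix(); T[:3,3]=o['tool_pos']
        c['E']=T@np.array(c['hand_eye'])
    else: c['E']=np.array(c['extrinsics'])
    h=c['frame'].shape[0]; c['f']=h/2/np.tan(np.radians(c['fovy'])/2)
    if fn: cv2.imwrite('pics/'+fn, c['frame'][:,:,::-1])
    return c
def ray(c,u,v):
    K=np.array([[c['f'],0,c['cx']],[0,c['f'],c['cy']],[0,0,1]])
    d=np.array([(u-c['cx'])/c['f'],(v-c['cy'])/c['f']]); s=d.copy()
    for _ in range(20): s=d/(1+c['k1']*(s@s))
    D=c['E'][:3,:3]@np.array([s[0],s[1],1]); return c['E'][:3,3],D/np.linalg.norm(D)
def onz(c,u,v,z):
    o,d=ray(c,u,v); return o+d*(z-o[2])/d[2]
def proj(c,p):
    q=np.linalg.inv(c['E'])@np.append(p,1); s=q[:2]/q[2]; s=s*(1+c['k1']*(s@s)); return s*c['f']+[c['cx'],c['cy']]
def tri(rays):
    A=np.zeros((3,3));b=np.zeros(3)
    for o,d in rays:
        P=np.eye(3)-np.outer(d,d);A+=P;b+=P@o
    x=np.linalg.solve(A,b); return x,[np.linalg.norm((np.eye(3)-np.outer(d,d))@(x-o)) for o,d in rays]
E
python3 - <<'E'
from h import *
for n in ['scene','side','wrist']:
    c=look(n,n+'0.png'); print(n,c['fovy'],c['cx'],c['cy'],c['k1'],c['E'].round(2).tolist())
o=arm.get_obs();print(o,arm.grasp_offset)
E
```

```text
pics
scene 53.70552815691662 279.9923396873386 207.4043318994811 -0.03074822439276692 [[-0.74, 0.33, -0.58, 976.45], [0.67, 0.38, -0.64, 558.1], [0.01, -0.86, -0.5, 494.37], [0.0, 0.0, 0.0, 1.0]]
side 53.92017251646599 277.64566795962884 202.64290134738752 0.036852971994380035 [[0.99, -0.07, 0.12, 393.8], [-0.14, -0.62, 0.77, -591.8], [0.02, -0.78, -0.62, 500.97], [0.0, 0.0, 0.0, 1.0]]
wrist 66.54203401137964 279.56161504453434 208.1962990348183 0.0248249291842034 [[1.0, 0.0, -0.0, 574.7], [0.0, -0.96, -0.28, 71.37], [-0.0, 0.28, -0.96, 382.89], [0.0, 0.0, 0.0, 1.0]]
{'time': 0.15, 'joints': array([-2.06298992e-01,  1.81366689e-01,  1.60773296e+00,  2.15625405e-05,
        1.35382190e+00, -2.06311750e-01]), 'qvel': array([-0.00139588, -0.00230879, -0.00204476, -0.00058306,  0.0005573 ,
       -0.00040144]), 'joint_torque': array([ 2.17843895e-03, -4.34232402e+01, -3.42173409e+01,  7.02767819e-02,
        3.56537139e-02, -6.69761539e-05]), 'tool_pos': array([5.74604068e+02, 1.07644889e-01, 2.38041113e+02]), 'tool_rot': array([-5.61876954e-04,  7.07103760e-01,  7.07109490e-01, -3.54818345e-04]), 'ft_force': array([-0.08702068,  0.28380295,  0.2682528 ]), 'wrist_torque': array([-0.04272494, -0.03171752,  0.03843163]), 'grip_width': 88.07813137567709} 18.700000000000003
```

View pics/scene0.png

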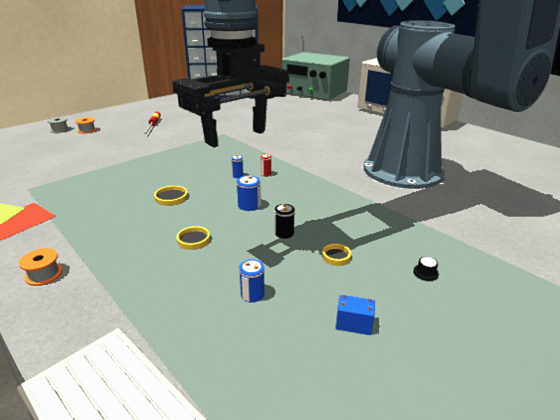

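View pics/side0.png

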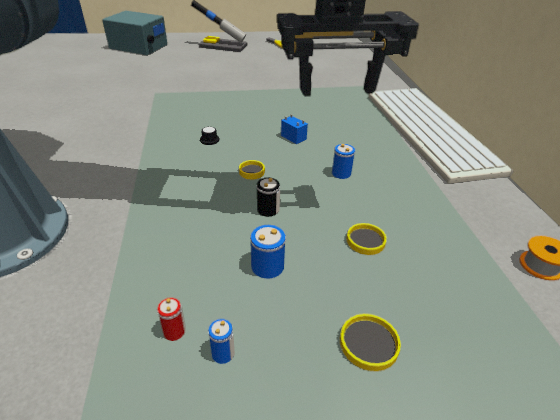

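View pics/wrist0.png

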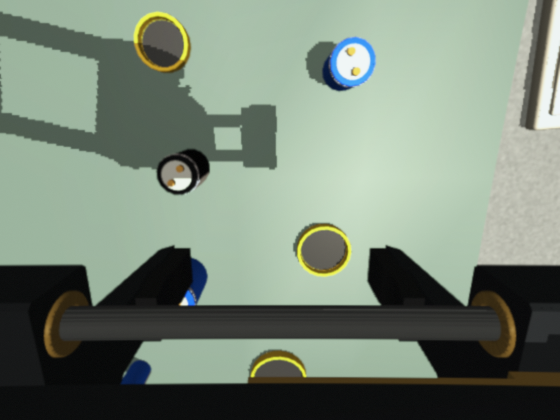

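Scene view: blue round cans at (237,167) small, (248,192) large, (252,280) medium; look-alikes: red small (266,165), black (285,220), blue box (356,315), knob (427,267). Cups: large (171,195), medium (193,237), small (336,254). Side view: blue large (267,250), medium (343,160), small (222,340); red (172,318), black (268,196), box (294,130); cups (370,341) L, (366,238) M, (252,170) S. The wrist view shows the medium can at (350,62), the black one at (180,174) and the cups.

```bash
cat >> h.py <<'E'
def hsv(c): return cv2.cvtColor(c['frame'],cv2.COLOR_RGB2HSV)
def yellow(c): return cv2.inRange(hsv(c),(22,130,60),(34,255,255))
def blobs(m,amin=40):
    n,l,s,ce=cv2.connectedComponentsWithStats(m); return [(l==i,s[i],ce[i]) for i in range(1,n) if s[i][4]>=amin]
def cup(c,seed):
    m=cv2.morphologyEx(yellow(c),cv2.MORPH_CLOSE,np.ones((5,5)))
    b=min(blobs(m),key=lambda b:np.hypot(*(b[2]-seed)))
    k=max(cv2.findContours(b[0].astype('uint8'),cv2.RETR_EXTERNAL,cv2.CHAIN_APPROX_NONE)[0],key=len)
    return b[0]
def disc(c,seed,r=30):
    """grey disc with brass on top face: light, unsaturated region near seed, hull -> ellipse"""
    H=hsv(c); m=cv2.inRange(H,(0,0,150),(180,70,255))|cv2.inRange(H,(8,60,90),(30,255,255))
    w=np.zeros_like(m); cv2.circle(w,tuple(int(x) for x in seed),r,255,-1); m&=w
    bs=blobs(m,12); b=min(bs,key=lambda b:np.hypot(*(b[2]-seed)))
    k=cv2.convexHull(cv2.findContours(b[0].astype('uint8'),cv2.RETR_EXTERNAL,cv2.CHAIN_APPROX_NONE)[0][0])
    return cv2.fitEllipse(k)
E
python3 - <<'E'
from h import *
S=look('scene');D=look('side')
for n,a,b,r in [('L',(248,180),(267,236),22),('M',(252,266),(343,149),16),('S',(237,158),(221,327),14),('blk',(285,207),(268,183),14),('red',(266,156),(171,304),14)]:
    ea=disc(S,a,r);eb=disc(D,b,r); x,e=tri([ray(S,*ea[0]),ray(D,*eb[0])]); print(n,np.round(ea,1) if 0 else [tuple(np.round(t,1)) for t in ea[:2]+eb[:2]],x.round(1),np.round(e,1))
from math import hypot
for n,a,b in [('L',(171,195),(370,341)),('M',(193,237),(366,238)),('S',(336,254),(252,170))]:
    ps=[]
    for c,s in((S,a),(D,b)):
        m=cup(c,s).astype('uint8'); k=cv2.findContours(m,cv2.RETR_EXTERNAL,cv2.CHAIN_APPROX_NONE)[0][0][:,0]
        # rim silhouette: upper arc and sides only belong to the rim; use inner hole of rim too
        P=np.array([onz(c,u,v,14)[:2] for u,v in k]); (cx,cy),rr=cv2.minEnclosingCircle(P.astype('float32'))
        ps.append(cv2.fitEllipse(k)); print(n,'outer@14',round(cx,1),round(cy,1),round(rr,1),[np.round(t,1).tolist() for t in ps[-1][:2]])
    x,e=tri([ray(S,*ps[0][0]),ray(D,*ps[1][0])]); print('  tri',x.round(1),np.round(e,1))
E
```

```text
L [(np.float64(254.1), np.float64(177.1)), (np.float64(28.3), np.float64(41.1)), (np.float64(267.7), np.float64(235.4)), (np.float64(17.2), np.float64(24.9))] [ 445.9 -125.8   69.8] [8.3 8.3]
M [(np.float64(251.2), np.float64(265.8)), (np.float64(11.5), np.float64(17.9)), (np.float64(343.0), np.float64(148.9)), (np.float64(31.3), np.float64(31.7))] [639.8 118.6  60.7] [0.5 0.5]
S [(np.float64(237.0), np.float64(158.0)), (np.float64(27.8), np.float64(27.9)), (np.float64(220.0), np.float64(327.8)), (np.float64(15.0), np.float64(17.4))] [ 374.6 -275.3   52.5] [0.3 0.3]
blk [(np.float64(285.0), np.float64(206.8)), (np.float64(27.4), np.float64(27.9)), (np.float64(267.7), np.float64(185.1)), (np.float64(4.5), np.float64(15.2))] [467.8  11.6  61.2] [2.5 2.5]
red [(np.float64(266.0), np.float64(156.0)), (np.float64(27.7), np.float64(27.9)), (np.float64(171.4), np.float64(302.2)), (np.float64(23.6), np.float64(28.4))] [ 312.3 -229.6   55.3] [0.7 0.7]
L outer@14 577.3 -274.9 49.9 [[170.5, 195.0], [18.4, 33.1]]
L outer@14 570.1 -292.1 43.1 [[369.6, 342.1], [53.4, 62.6]]
  tri [ 572.5 -289.1    5.3] [1. 1.]
M outer@14 635.6 -82.4 41.2 [[193.0, 237.4], [21.6, 33.5]]
M outer@14 625.8 -97.5 40.1 [[366.0, 238.5], [30.7, 39.7]]
  tri [630.2 -91.5   6. ] [0.8 0.8]
S outer@14 457.2 152.1 35.2 [[336.0, 254.1], [21.1, 28.5]]
S outer@14 450.1 134.0 36.4 [[251.4, 169.2], [18.9, 26.2]]
  tri [451.  145.2   6.5] [0.5 0.5]
```

```bash
python3 -m pendant '[[-41,-25,0,0],[-41,-25,0,0],[-41,-25,0,0],[-41,-25,0,0],[-41,-25,0,0]]' && python3 -m pendant '[[0,0,0,0],[0,0,0,0]]'
python3 - <<'E'
from h import *
c=look('wrist','w1.png')
print(proj(c,[446,-126,68]),proj(c,[572,-289,14]),proj(c,[375,-275,56]))
E
```

```text
time: 0.75
tool_pos: [448.8, -206.2, 238.8]
tool_rot: [0.0, 0.707, 0.707, 0.0]
ft_force: [-0.3, -0.2, -0.9]
grip_width: 88.1
time: 0.95
tool_pos: [449.6, -205.8, 238.7]
tool_rot: [-0.0, 0.708, 0.706, 0.0]
ft_force: [0.3, 0.6, -0.3]
grip_width: 88.2
[275.614609   106.12081986] [378.5881753  244.88233157] [212.32790317 248.29356635]
```

View pics/w1.png

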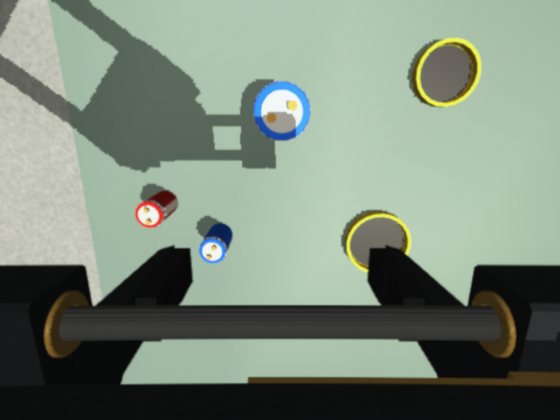

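Wrist view: large blue can at (282,111), red look-alike at (150,214), small blue at (213,249), large cup (379,243), medium cup (446,72). Now measure from here and from one shifted place.

```bash
cat >> h.py <<'E'
def topface(c,p0,r=45):
    """centre of the grey disc: hole inside the blue ring, nearest to the projection of p0"""
    m=cv2.inRange(hsv(c),(100,120,60),(125,255,255)); s=proj(c,p0)
    ks,hi=cv2.findContours(m,cv2.RETR_CCOMP,cv2.CHAIN_APPROX_NONE); best=None
    out=[cv2.fitEllipse(cv2.convexHull(k)) for k,h in zip(ks,hi[0]) if h[3]>=0 and cv2.contourArea(k)>60]
    out=[e for e in out if np.hypot(*(e[0]-s))<r]
    return min(out,key=lambda e:np.hypot(*(e[0]-s))) if out else None
def cupell(c,p0):
    m=cv2.morphologyEx(yellow(c),cv2.MORPH_CLOSE,np.ones((5,5))); s=proj(c,p0)
    b=min(blobs(m),key=lambda b:np.hypot(*(b[2]-s)))
    k=max(cv2.findContours(b[0].astype('uint8'),cv2.RETR_EXTERNAL,cv2.CHAIN_APPROX_NONE)[0],key=len)
    return cv2.fitEllipse(cv2.convexHull(k))
CANS=dict(L=(446,-126,68),M=(640,119,62),S=(375,-275,56)); CUPS=dict(L=(572,-289,14),M=(630,-91,14),S=(451,145,14))
def meas(c,cans='',cups=''):
    r={}
    for n in cans:
        e=topface(c,np.array(CANS[n],float))
        if e: r['can'+n]=ray(c,*e[0]); print('can',n,np.round(e[0],1),np.round(e[1],1),onz(c,*e[0],CANS[n][2]).round(1))
    for n in cups:
        e=cupell(c,np.array(CUPS[n],float)); r['cup'+n]=ray(c,*e[0]); print('cup',n,np.round(e[0],1),np.round(e[1],1),onz(c,*e[0],8).round(1))
    return r
E
python3 -c "
from h import *
import pickle
pickle.dump(meas(look('wrist'),'LS','LM'),open('m1.pkl','wb'))"
python3 -m pendant '[[-45,0,0,0],[-45,0,0,0],[0,0,0,0],[0,0,0,0]]'
python3 -c "
from h import *
import pickle
a=pickle.load(open('m1.pkl','rb'));b=meas(look('wrist'),'LS','LM')
for k in a:
  if k in b:
    x,e=tri([a[k],b[k]]);print(k,x.round(1),e[0].round(1))"
```

```text
can L [281.2 111.8] [43.8 45.5] [ 451.6 -130.2   68. ]
can S [211.  251.9] [20.6 22.2] [ 374.  -278.5   56. ]
cup L [376.5 242.7] [61.  65.1] [ 571.7 -287.4    8. ]
cup M [445.9  73.5] [62.  74.2] [629.5 -91.    8. ]
time: 1.45
tool_pos: [450.6, -294.1, 238.2]
tool_rot: [-0.001, 0.707, 0.707, 0.0]
ft_force: [-0.6, -0.5, -0.6]
grip_width: 88.2
can L [286.7  38.1] [ 7.2 23.5] [ 456.6 -157.3   68. ]
can S [205.4 172.1] [22.5 23.8] [ 374.  -278.5   56. ]
cup L [382.7 172.7] [66.1 70.7] [ 571.9 -287.2    8. ]
cup M [459.5 -17.9] [61.  79.6] [629.6 -96.1   8. ]
canL [ 455.7 -129.   -66.6] 3.4
canS [ 374.  -278.6   55.8] 0.0
cupL [ 571.7 -287.1    8.5] 0.1
cupM [640.5 -88.4 -14.9] 0.0
```

```bash
python3 -m pendant '[[36,0,20,0],[36,0,20,0],[37,0,20,0],[0,0,0,0],[0,0,0,0]]'
python3 -c "
from h import *
import pickle
a=pickle.load(open('m1.pkl','rb'));c=look('wrist','w2.png');b=meas(c,'L','')
x,e=tri([a['canL'],b['canL']]);print(x.round(1),e[0].round(1))
u,v=proj(c,x).astype(int);u=max(u,60);v=max(v,60);cv2.imwrite('pics/w2c.png',cv2.resize(c['frame'][v-60:v+60,u-60:u+60,::-1],None,fx=3,fy=3))"
```

```text
time: 2.0
tool_pos: [450.2, -183.9, 178.7]
tool_rot: [-0.0, 0.706, 0.709, -0.0]
ft_force: [0.7, 0.0, -0.3]
grip_width: 87.8
can L [281.7 139. ] [51.9 53.3] [ 451.5 -130.1   68. ]
[ 451.5 -130.2   66.8] 0.1
```

View pics/w2c.png

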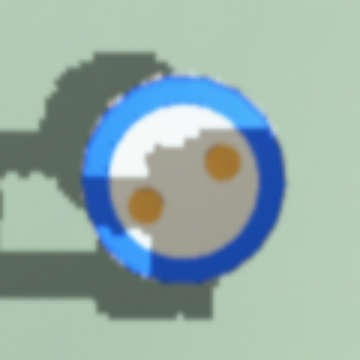

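Blue sleeve, grey disc and two brass terminals fill the crop's centre: it is the large can, at (451.5, -130.2), measured top 67 mm. Grasp.

```bash
python3 -m pendant '[[27,0.6,0,0],[27,0.7,0,0],[0,0,0,0]]' | head -2;  python3 -m pendant '[[0,0,45,0],[0,0,45,0],[0,0,35,0],[0,0,23,0],[0,0,0,0]]'; python3 -m pendant '[[0,0,0,0],[0,0,0,0],[0,0,0,0],[0,0,0,0],[0,0,0,0]]' 0 25;python3 -m pendant '[[0,0,0,0],[0,0,0,0],[0,0,0,0]]'
```

```text
time: 2.35
tool_pos: [451.9, -130.7, 179.6]
time: 2.85
tool_pos: [449.6, -132.2, 28.3]
tool_rot: [-0.002, 0.707, 0.707, -0.001]
ft_force: [-0.3, 0.5, 0.4]
grip_width: 88.0
time: 3.35
tool_pos: [452.0, -132.4, 31.7]
tool_rot: [0.001, 0.707, 0.707, 0.0]
ft_force: [-0.7, 0.2, 5.3]
grip_width: 53.6
time: 3.65
tool_pos: [452.0, -132.4, 31.7]
tool_rot: [0.001, 0.707, 0.707, 0.0]
ft_force: [-2.1, 0.7, 6.5]
grip_width: 53.4
```

```bash
python3 -m pendant '[[0,0,-20,0],[0,0,-30,0],[0,0,-40,0],[0,0,0,0]]';  python3 -m pendant '[[-31,24,0,0],[-31,24,0,0],[-32,24,0,0],[-32,24,0,0],[-30,24,0,0]]'|head -2; python3 -m pendant '[[0,0,20,0],[0,0,20,0],[0,0,20,0],[0,0,0,0],[0,0,0,0]]';python3 -c "
from h import *
c=look('side','d1.png');cv2.imwrite('pics/d1c.png',cv2.resize(c['frame'][180:400,250:470,::-1],None,fx=2.5,fy=2.5))"
```

```text
time: 4.05
tool_pos: [454.4, -133.6, 125.6]
tool_rot: [0.004, 0.707, 0.707, 0.001]
ft_force: [0.7, -0.5, -2.0]
grip_width: 53.4
time: 4.55
tool_pos: [571.5, -288.9, 119.2]
time: 5.05
tool_pos: [570.7, -287.4, 59.7]
tool_rot: [-0.001, 0.707, 0.707, -0.0]
ft_force: [-0.5, -0.0, -1.0]
grip_width: 53.4
```

View pics/d1c.png

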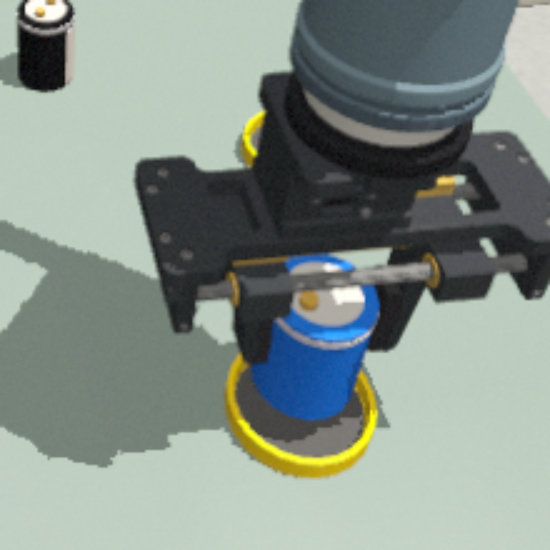

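The side crop shows the can upright over the large cup, with the expected height gap. Lower gently.

```bash
python3 -m pendant '[[0,0,10,0],[0,0,7,0],[0,0,4,0],[0,0,0,0],[0,0,0,0]]'; python3 -m pendant '[[0,0,1.5,0],[0,0,0,0]]';python3 -m pendant '[[0,0,1.5,0],[0,0,0,0]]'
```

```text
time: 5.6
tool_pos: [571.3, -288.0, 39.7]
tool_rot: [-0.0, 0.707, 0.707, -0.0]
ft_force: [0.1, -0.1, -1.5]
grip_width: 53.6
time: 5.8
tool_pos: [571.4, -288.0, 38.3]
tool_rot: [0.0, 0.707, 0.707, 0.0]
ft_force: [-0.2, -0.2, -2.4]
grip_width: 53.3
time: 6.0
tool_pos: [571.3, -287.9, 36.6]
tool_rot: [-0.0, 0.707, 0.707, 0.0]
ft_force: [0.5, -1.0, -2.2]
grip_width: 53.5
```

```bash
python3 -m pendant '[[0,0,1,0],[0,0,0,0]]'|grep -E 'pos|force'; python3 -m pendant '[[0,0,1,0],[0,0,0,0]]'|grep -E 'pos|force';python3 -m pendant '[[0,0,1,0],[0,0,0,0]]'|grep -E 'pos|force'
```

```text
tool_pos: [571.4, -288.0, 35.8]
ft_force: [-0.1, 0.7, -0.4]
tool_pos: [571.4, -288.1, 35.7]
ft_force: [-2.5, 2.5, 6.3]
tool_pos: [571.5, -288.1, 35.7]
ft_force: [-5.9, 3.6, 12.0]
```

Contact at TCP z 35.7 (pick 31.7 + 4). Release, rise, check.

```bash
python3 -m pendant '[[0,0,-1.5,0],[0,0,0,0],[0,0,0,0],[0,0,0,0],[0,0,0,0]]' 100 | grep -E 'width|force'; python3 -m pendant '[[0,0,-20,0],[0,0,-45,0],[0,0,-45,0],[0,0,-45,0],[0,0,-25,0]]'|grep pos; python3 -m pendant '[[-35,0,0,0],[-35,0,0,0],[0,0,0,0]]'|grep pos
python3 -c "
from h import *
c=look('wrist','w3.png'); CANS['L']=(571,-287,72); meas(c,'L','L')
print(look('side','d2.png')['f'])"
```

```text
ft_force: [0.0, 0.5, -0.7]
grip_width: 88.3
tool_pos: [572.6, -288.9, 219.9]
tool_pos: [570.7, -362.0, 215.4]
can L [280.1 109.3] [47.8 49.8] [ 571.3 -285.9   72. ]
cup L [280.2 111.4] [75.9 79.6] [ 571.5 -287.     8. ]
412.85896099062313
```

View pics/w3.png

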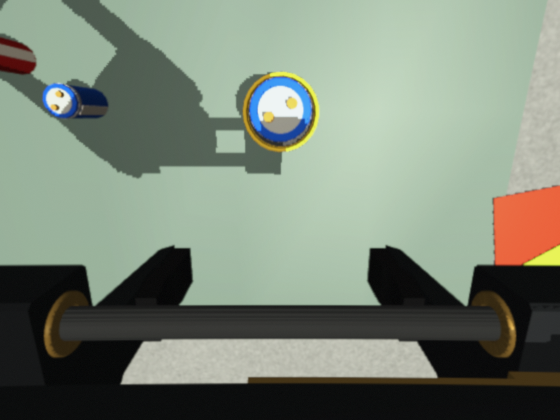

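Wrist view: large can stands centred in the large cup at (281,110), within ~1 mm. On to the medium can, looking at the medium cup on the way.

```bash
python3 -m pendant '[[42,7,0,0],[42,7,0,0],[42,7,0,0],[42,7,0,0],[0,0,0,0]]'|grep pos
python3 -c "
from h import *
import pickle
pickle.dump(meas(look('wrist'),'','M'),open('m2.pkl','wb'))"
python3 -m pendant '[[42,7,0,0],[42,7,0,0],[42,7,0,0],[42,7,0,0],[42,7,0,0]]'|grep pos
python3 -m pendant '[[0,0,0,0],[0,0,0,0]]'|grep pos
python3 -c "
from h import *
import pickle
a=pickle.load(open('m1.pkl','rb'));b=pickle.load(open('m2.pkl','rb'));print('cupM',tri([a['cupM'],b['cupM']]))
pickle.dump(meas(look('wrist'),'M','S'),open('m3.pkl','wb'))"
python3 -m pendant '[[38,3,25,0],[0,0,15,0],[0,0,0,0],[0,0,0,0]]'|grep pos
python3 -c "
from h import *
import pickle
a=pickle.load(open('m3.pkl','rb'));c=look('wrist','w4.png');b=meas(c,'M','')
print(tri([a['canM'],b['canM']]))"
```

```text
tool_pos: [599.6, -183.3, 215.0]
cup M [309.1  94.8] [65.5 69.2] [629.4 -90.7   8. ]
tool_pos: [634.3, 21.0, 215.1]
tool_pos: [634.1, 20.4, 214.9]
cupM (array([629.36279038, -90.9087478 ,   8.33696242]), [np.float64(0.1456589221187908), np.float64(0.14565892211877104)])
can M [288.3  82.8] [37.5 40.1] [641.3 118.8  62. ]
cup S [95.4 58.4] [55.2 69.5] [450. 145.   8.]
tool_pos: [637.2, 56.3, 175.1]
can M [285.1 126.7] [41.1 42.6] [641.3 119.2  62. ]
(array([641.39485977, 119.08938808,  58.85702957]), [np.float64(0.007752647569786169), np.float64(0.0077526475699641155)])
```

View pics/w4.png

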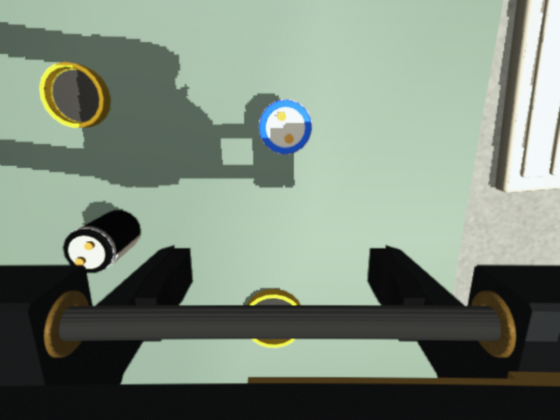

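Medium can at (285,127), black at (90,250), small cup (75,95), medium cup (273,318); nothing else near the fingers. Measured (641.3, 119.1).

```bash
python3 -m pendant '[[31,2,0,0],[31,2,0,0],[0,0,0,0],[0,0,0,0]]' | head -2;  python3 -m pendant '[[0,0,45,0],[0,0,45,0],[0,0,35,0],[0,0,23,0],[0,0,0,0]]'|head -2; python3 -m pendant '[[0,0,0,0],[0,0,0,0],[0,0,0,0],[0,0,0,0],[0,0,0,0]]' 0 20;python3 -m pendant '[[0,0,0,0],[0,0,0,0],[0,0,0,0]]'
```

```text
time: 10.15
tool_pos: [642.0, 119.4, 176.3]
time: 10.65
tool_pos: [638.6, 118.1, 23.5]
time: 11.15
tool_pos: [641.9, 120.1, 28.2]
tool_rot: [0.001, 0.707, 0.707, 0.001]
ft_force: [-0.8, -0.4, 0.4]
grip_width: 50.5
time: 11.45
tool_pos: [641.5, 120.1, 27.6]
tool_rot: [0.0, 0.707, 0.707, 0.0]
ft_force: [-1.8, 0.2, 3.6]
grip_width: 41.6
```

```bash
python3 -m pendant '[[0,0,-20,0],[0,0,-30,0],[0,0,-40,0],[0,0,0,0]]'|grep -E 'pos|width';  python3 -m pendant '[[-42,-2,0,0],[-42,-3,0,0],[-42,-2,0,0],[-42,-3,0,0],[-42,-2,0,0]]'|head -2; python3 -m pendant '[[0,0,20,0],[0,0,20,0],[0,0,20,0],[0,0,0,0],[0,0,0,0]]'; python3 -m pendant '[[0,0,10,0],[0,0,7,0],[0,0,3,0],[0,0,0,0],[0,0,0,0]]'|grep -E 'pos|force'
```

```text
tool_pos: [645.1, 120.2, 123.4]
grip_width: 41.7
time: 12.35
tool_pos: [628.4, -91.3, 116.1]
time: 12.85
tool_pos: [628.7, -89.7, 56.4]
tool_rot: [-0.001, 0.707, 0.707, -0.0]
ft_force: [0.3, -1.2, -0.5]
grip_width: 41.5
tool_pos: [629.4, -90.0, 37.3]
ft_force: [0.8, -0.1, -0.7]
```

```bash
python3 -m pendant '[[0,0,3,0],[0,0,0,0]]'|grep -E 'pos|force'; python3 -m pendant '[[0,0,1.5,0],[0,0,0,0]]'|grep -E 'pos|force'; python3 -m pendant '[[0,0,1,0],[0,0,0,0]]'|grep -E 'pos|force';python3 -m pendant '[[0,0,1,0],[0,0,0,0]]'|grep -E 'pos|force'
```

```text
tool_pos: [629.3, -90.0, 34.1]
ft_force: [-0.3, 0.7, -1.1]
tool_pos: [629.2, -89.9, 32.6]
ft_force: [0.0, 0.5, -0.7]
tool_pos: [629.3, -90.0, 31.7]
ft_force: [0.3, -0.4, -0.2]
tool_pos: [629.4, -90.0, 31.6]
ft_force: [-2.7, 0.4, 6.1]
```

```bash
python3 -m pendant '[[0,0,-0.7,0],[0,0,0,0],[0,0,0,0],[0,0,0,0],[0,0,0,0]]' 100 | grep -E 'width|force'; python3 -m pendant '[[0,0,-20,0],[0,0,-45,0],[0,0,-45,0],[0,0,-45,0],[0,0,-25,0]]'|grep pos; python3 -m pendant '[[-35,0,0,0],[-35,0,0,0],[0,0,0,0]]'|grep pos
python3 -c "
from h import *
c=look('wrist','w5.png'); CANS['M']=(629,-91,66); meas(c,'M','M')
S=look('scene');D=look('side')"
python3 -m pendant '[[-35,-50,0,0],[-35,-50,0,0],[-35,-50,0,0],[-35,-50,0,0],[-35,-50,0,0]]'|grep pos
python3 -m pendant '[[0,-5,40,0],[0,0,0,0],[0,0,0,0]]'|grep pos
python3 -c "
from h import *
c=look('wrist','w6.png');meas(c,'S','')"
```

```text
ft_force: [-0.1, 0.1, -0.5]
grip_width: 79.2
tool_pos: [630.9, -90.4, 216.1]
tool_pos: [629.2, -163.9, 211.7]
can M [279.4 113.2] [37.2 38.9] [629.2 -91.   66. ]
cup M [279.2 113.5] [64.9 67.8] [629. -91.   8.]
tool_pos: [423.4, -302.7, 211.3]
tool_pos: [419.7, -302.0, 171.2]
can S [224.6 176.1] [27.9 29. ] [ 374.2 -278.3   56. ]
```

View pics/w5.png

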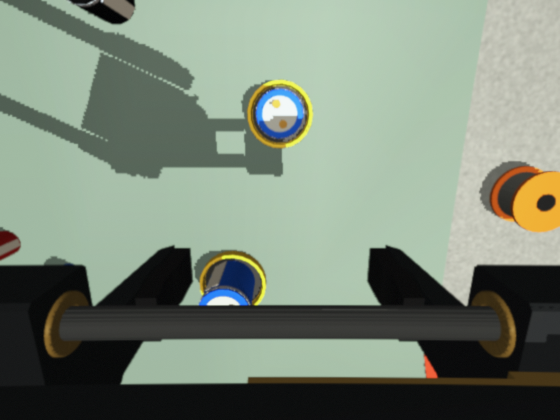

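View pics/w6.png

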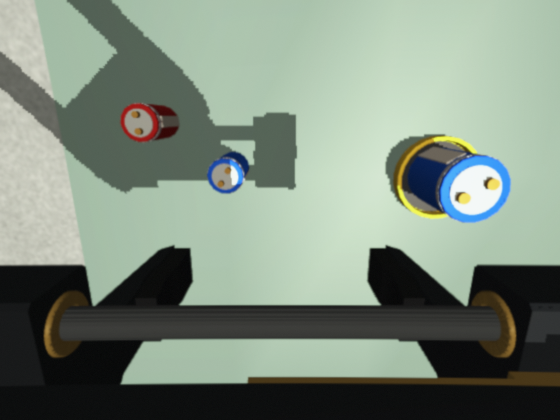

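w5: medium can centred in the medium cup at (280,113). w6: small blue at (226,175), the red look-alike at (140,122), large can in its cup at right. Small can at (374.1, -278.4), heights agree from earlier triangulation (55.8).

```bash
python3 -m pendant '[[12,-23,0,0],[12,-23,0,0],[0,0,0,0],[0,0,0,0],[0,0,0,0]]' 70 | grep -E 'pos|wid';  python3 -m pendant '[[0,0,35,0],[0,0,35,0],[0,0,0,0],[0,0,0,0]]'|grep -E 'pos|wid'
```

```text
tool_pos: [375.0, -279.9, 172.6]
grip_width: 61.9
tool_pos: [374.0, -279.4, 101.7]
grip_width: 61.9
```

```bash
python3 -m pendant '[[1,0,35,0],[0,0,25,0],[0,0,15,0],[0,0,0,0],[0,0,0,0]]'|grep -E 'pos|wid'; python3 -m pendant '[[0,0,0,0],[0,0,0,0],[0,0,0,0],[0,0,0,0],[0,0,0,0]]' 0 15|grep -E 'pos|wid|force';python3 -m pendant '[[0,0,0,0],[0,0,0,0],[0,0,0,0]]'|grep -E 'pos|wid|force'
```

```text
tool_pos: [374.7, -279.6, 28.1]
grip_width: 61.9
tool_pos: [373.7, -278.6, 26.8]
ft_force: [0.7, 1.0, 3.9]
grip_width: 29.5
tool_pos: [373.7, -278.6, 26.8]
ft_force: [-0.8, 0.8, 5.5]
grip_width: 29.5
```

```bash
python3 -m pendant '[[0,0,-20,0],[0,0,-30,0],[0,0,-40,0],[0,0,-30,0]]'|grep -E 'pos|width';  python3 -m pendant '[[42,8,0,0],[42,8,0,0],[42,8,0,0],[42,8,0,0],[42,8,0,0]]'|grep -E 'pos|width'; python3 -m pendant '[[42,8,0,0],[42,8,0,0],[42,8,0,0],[0,8,0,0],[0,0,0,0]]'|grep -E 'pos|width'
python3 -c "
from h import *
import pickle
a=pickle.load(open('m3.pkl','rb'));c=look('wrist','w7.png');b=meas(c,'','S')
print(tri([a['cupS'],b['cupS']]))"
```

```text
tool_pos: [373.5, -278.4, 148.0]
grip_width: 29.5
tool_pos: [413.2, -66.7, 146.2]
grip_width: 29.5
tool_pos: [445.9, 58.3, 146.2]
grip_width: 29.5
cup S [284.8  95.9] [66.7 71.4] [449.8 145.2   8. ]
(array([449.81577697, 145.1357335 ,   7.63499374]), [np.float64(0.09080533717127802), np.float64(0.09080533717126599)])
```

View pics/w7.png

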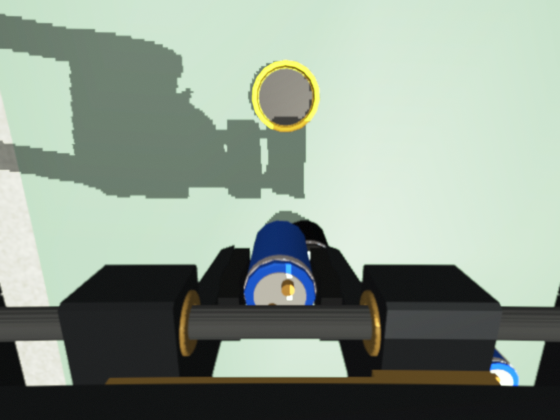

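The held small can is upright between the fingers, and the small cup is at (285,96), i.e. (449.8, 145.2).

```bash
python3 -m pendant '[[44,2,0,0],[43,2,0,0],[0,0,0,0],[0,0,0,0]]'|grep pos; python3 -m pendant '[[0,0,30,0],[0,0,30,0],[0,0,20,0],[0,0,0,0],[0,0,0,0]]'|grep pos; python3 -m pendant '[[0,0,15,0],[0,0,10,0],[0,0,5,0],[0,0,0,0],[0,0,0,0]]'|grep -E 'pos|force|wid'
```

```text
tool_pos: [449.3, 143.7, 146.1]
tool_pos: [449.6, 143.1, 66.6]
tool_pos: [449.9, 144.6, 36.9]
ft_force: [-0.1, 0.4, -0.1]
grip_width: 29.4
```

```bash
python3 -m pendant '[[0.5,0,3,0],[0,0,0,0]]'|grep -E 'pos|force'; python3 -m pendant '[[0,0,2,0],[0,0,0,0]]'|grep -E 'pos|force'; python3 -m pendant '[[0,0,1,0],[0,0,0,0]]'|grep -E 'pos|force';python3 -m pendant '[[0,0,1,0],[0,0,0,0]]'|grep -E 'pos|force'
```

```text
tool_pos: [449.5, 145.3, 33.5]
ft_force: [-0.0, 0.1, -0.0]
tool_pos: [449.4, 145.2, 31.3]
ft_force: [-0.8, 0.4, -1.0]
tool_pos: [449.6, 145.2, 30.8]
ft_force: [-0.8, 0.5, 3.4]
tool_pos: [449.8, 145.2, 30.6]
ft_force: [-5.4, -1.7, 14.2]
```

Contact on the floor (26.8 + 4). Release, retreat, check everything.

```bash
python3 -m pendant '[[0,0,-1.2,0],[0,0,0,0],[0,0,0,0],[0,0,0,0],[0,0,0,0]]' 70 | grep -E 'width|force'; python3 -m pendant '[[0,0,-20,0],[0,0,-45,0],[0,0,-45,0],[0,0,-45,0],[0,0,-30,0]]'|grep -E 'pos|wid'; python3 -m pendant '[[-35,0,0,0],[-35,0,0,0],[0,0,0,0],[0,0,0,0]]'|grep -E 'pos|time'
python3 -c "
from h import *
c=look('wrist','w8.png'); CANS['S']=(450,145,60); meas(c,'S','S')
a=look('scene','s9.png');b=look('side','d9.png')"
```

```text
ft_force: [0.1, -0.3, -0.3]
grip_width: 61.5
tool_pos: [450.4, 145.3, 219.0]
grip_width: 61.5
time: 23.7
tool_pos: [449.4, 74.8, 215.5]
can S [279.7 116.3] [26.3 27.6] [449.5 145.5  60. ]
cup S [279.9 116.8] [52.3 54.9] [449.7 144.9   8. ]
```

View pics/d9.png

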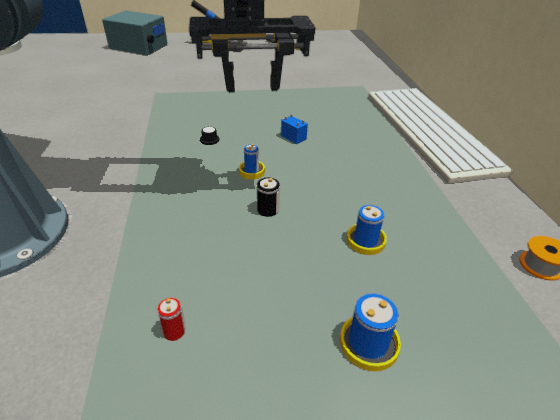

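All three stand upright in their cups: large (372,330), medium (369,228), small (251,160). The black can (268,196), box (294,130), knob (209,136) and red can (172,318) are unmoved.

```bash
python3 -c "
from station import workorder; print(workorder.hand_in())"
```

```text
the job is handed in; nothing more can be done
None
```

I loaded the three blue cans in order (large, medium, small), each into the cup of its own size. I lowered each one until the wrist force showed it touching the cup floor, then let go. I handed the job in at about 24 s on the robot clock.

**Placing:** Wrist views taken after each release showed every can within about 1.5 mm of its cup's centre. Contact with the floor came at 4 mm above the height of each pick, which matches the cup floor height.

**Final side view:** All three cans stand upright with their terminals up. The black can, blue box, knob and red look-alike are at the same pixels as at the start. The robot was clear of everything, about 215 mm up with the fingers open.

**Checks that disagreed:**
- The first scene/side position for the large can was poor, with rays missing by 8 mm. A second wrist view with that can at the picture's edge was also bad. I replaced both with closer wrist views, which gave a height of 66.8 mm.
- The medium can's top measured 58.9 mm from two wrist places, against 60.7 mm from the scene and side cameras and 62 mm in the text.
- One long sideways move ended about 50 mm short because I commanded rows over the 50 mm limit. I re-measured from there before continuing.

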